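# Open the jar of glazing points in the bench block

### The arm

A 6-joint arm with a two-finger parallel gripper is mounted at the origin on the work surface. World frame = base frame: x ahead of the robot, y to its left, z up, the work surface at z = 0. Lengths are in mm, angles in rad, forces in N, time in s.
With the tool pointing down it reaches from about 300 to 775 mm from the base axis. Payload 14.6 kg.
Tool frame: the origin (TCP) lies on the centre line of the jaws, within the pads' length; the fingertips stand 19 mm ahead of it and the grasp point (between the pads) is the TCP (bot.tip_reach is the distance from the TCP to the fingertips, in mm); z points along the fingers, y is the line along which they close (so a half turn about z gives the same grasp; the last joint's range is limited). The gripper opens to 85 mm and grips with 20 to 120 N. Pads are 22 mm wide; open, the fingers measure 114 mm over their backs; the gripper's body (76 mm by 85 mm) begins 54 mm behind the grasp point. The pads swing forward as they close: fully open they stand 13 mm farther back than shut.
Start: joints at [1.166, 0.3, 1.521, -0, 1.321, -0.067], TCP at [182.274, 518.908, 250.281] pointing down, gripper open.
Joint ranges: [-3.03, 3.03], [-0.79, 2.21], [0.23, 2.52], [-1.04, 4.18], [0, 3.07], [-2.55, 2.55]. Speed limits (rad/s): [2.22, 2.22, 2.57, 3.14, 3.14, 3.14].

### API

Orientations are given as a unit quaternion [w, x, y, z].
In Python, from rig import bot gives the robot as it stands. Calls block until the motion is done:
- bot.move_to(position, orientation): joint-space move of the TCP to a pose.
- bot.servo_line(position, attitude=None, speed=150, until_force=None): straight line of the TCP; attitude=None keeps the orientation; speed is the mean speed in mm/s. With until_force (N) it stops when the force on the tool has changed by that much, and returns True; else False.
- bot.move_joints(angles): joint-space move.
- bot.move_gripper(opening, grip_force=None): finger opening in mm; grip_force is the grip in N (None keeps the last); returns when the fingers have stopped.
- bot.dwell(seconds).
- bot.ik(position, orientation): joint angles nearest the present ones, or None.
- bot.read_state(): the state.
- bot.read_camera(name): name is "side" or "top" or "wrist"; returns a dict with "image" (384x512x3 uint8, blue, green, red), "depth" (384x512 float32, mm along the optical axis (not along the pixel's ray), 0 where there is no reading), "fovy" (degrees; the focal length in pixels is half the picture's height over the tangent of half this angle, whatever the lens; pixels are square), "cx", "cy" (the principal point, pixels), "eye" and "attitude" of the camera in the world; the wrist camera has in their place "mount" (4x4, takes a point from camera to tool coordinates, whose origin is the TCP and whose axes are the flange's). Camera axes: x right, y down, z forward; pixel columns grow to the right and rows downward; lengths in mm; the calibration is good to about 2 mm. A picture is of the moment at which its call begins: read the wrist's pose just before it.
A pose or a line that the arm cannot do raises bot.MotionError and nothing moves.
- bot.finish_job(): hands the job in; it is judged then, once.
The state is a dict: "clock": time; "joint_positions": joint angles; "qvel": joint speeds; "effort": joint torques, N m; "ee_pos": TCP position; "tool_rot": TCP orientation; "ft_force": force on the tool from outside, world axes, zero at the start; "moment": the same for the moment, N m; "grip_width": finger opening in mm; "grip_force": force on a finger pad.
Only numpy, scipy, OpenCV 4.12 (cv2) and the standard library are available. Lean on these libraries where they do the work, as an engineer would, in place of code of your own. Each camera call takes 0.05 s, during which the arm holds its last target. There are 200 camera calls.

### The job

Stand the red-capped jar in the empty square well of the wooden block, pushed fully down so that the well braces it, then unscrew the tight red cap, turning only until its threads let go. Lift the cap straight off and finish still holding it in the gripper, level, about two centimetres above the jar's mouth, with the jar still down in its well and the other jars and the tools left where they were.

Things in the scene. Friction and masses are not known exactly. Their poses are not given: they have to be found in the camera images.
- jar: Loose square clear-glass jar of brass glazing points, about 0.28 kg. Body 62 x 62 mm, 74 mm tall to its shoulder, foot bevelled; round neck 39 mm across, rim at 96 mm with a 2 mm springy seal ring on it. Origin: centre of the underside; z up, x and y square to the side walls. It fits the well in any of its four quarter-turn positions.
- cap: Loose red ribbed screw cap on the jar, 56 mm outside diameter, 22 mm tall, 45 g. Origin: centre of the skirt's lower edge, z up. Screwed down, it is 79 mm above the jar's underside: the skirt ends 5 mm above the shoulder (fingertips that go lower strike the shoulder), its top at 101 mm. The closed jar can be lifted by its cap. A white dab marks its +x edge.
- cap_dab (a point): White paint dab on the cap's top edge, 28 mm from its axis on the cap's +x side, 22 mm above the skirt's lower edge. At the start it points 2.45 rad clockwise (seen from above) of the jar's dab. The dabs line up in the middle of the range in which the threads are free; stop turning there, leaving them lined up to within 0.65 rad.
- jar_dab (a point): White paint dab at the top of the jar's +x wall, 31 mm from its axis, 62 mm up. Thread: opens anticlockwise seen from above; first resists with 0.35 to 0.5 N m, then less, the cap rising up to 3 mm; free after 2.05 rad (117 degrees) of turn relative to the jar, usually two grasps. Then it lies loose on the seal. Turned on unlifted, it strikes the next thread end at 2.85 rad.
- rack: Light wooden block screwed to the bench, 100 (x) x 210 (y) x 45 mm tall, two square wells along its y axis, 110 mm between centres; the well on its +y side is empty, that on its -y side holds the blue-capped jar. Origin: centre of the underside.
- well (a point): Centre of the floor of the empty square well: 65 x 65 mm, 35 mm deep, its floor 10 mm above the bench, walls parallel to the x and y axes of the block (same attitude as rack).
- green_jar: Closed jar of the same shape with a green cap, 0.5 kg, standing on the bench; bystander. Origin: centre of the underside.
- blue_jar: Closed jar of the same shape with a blue cap, 0.5 kg, in the other well; bystander. Origin: centre of the underside.
- hammer: Glazier's hammer with wooden handle lying flat, 260 mm long, 25 mm high; bystander. Origin: under the middle of the handle, x towards the head.
- knife: Putty knife with grey handle lying flat, 207 mm long, 22 mm high; bystander. Origin: under the middle, x towards the blade.
- brush: Round paint brush with wooden handle lying flat, 240 mm long, 31 mm high; bystander. Origin: under the ferrule, x towards the bristles.
- pliers: Side cutters with blue and black grips lying flat, 160 mm long, 16 mm high; bystander. Origin: at the joint, x towards the jaws.
There are look-alikes about, which are no part of the job. Leave any purple look-alike of the jar alone.

How it is judged:
By the outcome, as a careful person would: the job done as asked, in the order asked, and still so for the second after the job is handed in, while the arm keeps its last pose, push and grip.
It also fails if it takes over 59 s, if anything falls off the work surface, if the arm or the gripper's body presses on something with over 40 N, if the wrist force passes 120 N, or if a joint passes its speed limit or range.

## Working session

There is one attempt and no reset: what is moved stays moved. The work goes in short steps, each a Python script; the robot and the scene stay as the last script left them, time stands still between calls to the robot, and variables do not carry over. Pictures are saved under pics/ and viewed, at most 10 in all, crops included, and the job is handed in when it is done.

```bash
ls; mkdir -p pics
cat > h.py <<'E'
import numpy as np, cv2
from rig import bot
from scipy.spatial.transform import Rotation as R
def rot(q): return R.from_quat([q[1],q[2],q[3],q[0]]).as_matrix()
def cam(name):
    s=bot.read_state(); c=bot.read_camera(name); c['f']=c['image'].shape[0]/2/np.tan(np.radians(c['fovy'])/2)
    if 'mount' in c:
        T=np.eye(4);T[:3,:3]=rot(s['tool_rot']);T[:3,3]=s['ee_pos'];M=T@np.array(c['mount'])
        c['R'],c['e']=M[:3,:3],M[:3,3]
    else: c['R'],c['e']=rot(c['attitude']),np.array(c['eye'])
    return c
def plane(c,u,v,z):
    d=c['R']@np.array([(u-c['cx'])/c['f'],(v-c['cy'])/c['f'],1.]); return c['e']+d*(z-c['e'][2])/d[2]
def cloud(c):
    h,w=c['depth'].shape;v,u=np.mgrid[:h,:w];d=c['depth']
    return np.stack([(u-c['cx'])/c['f']*d,(v-c['cy'])/c['f']*d,d],-1)@c['R'].T+c['e']
def q(yaw): # tool down, closing axis (tool y) turned: tool x at yaw
    m=np.array([[np.cos(yaw),np.sin(yaw),0],[np.sin(yaw),-np.cos(yaw),0],[0,0,-1]])
    x=R.from_matrix(m).as_quat(); return [x[3],x[0],x[1],x[2]]
E
python3 - <<'E'
from h import *
s=bot.read_state();print({k:np.round(v,3) for k,v in s.items()})
for n in('top','side'):
    c=cam(n);cv2.imwrite(f'pics/{n}.png',c['image']);np.save(n+'.npy',c,allow_pickle=True);print(n,c['e'],c['R'].round(3),c['f'],c['cx'],c['cy'])
E
```

```text
pics
{'clock': np.float64(0.0), 'joint_positions': array([ 1.166,  0.3  ,  1.522, -0.   ,  1.321, -0.067]), 'qvel': array([-0.   , -0.001, -0.001, -0.001, -0.   , -0.001]), 'effort': array([-2.0000e-03, -5.4349e+01, -3.6180e+01, -0.0000e+00,  4.0000e-03,
       -0.0000e+00]), 'ee_pos': array([182.201, 518.703, 249.701]), 'tool_rot': array([-0.   ,  0.168,  0.986, -0.001]), 'ft_force': array([ 0.029, -0.11 ,  0.06 ]), 'moment': array([ 0.008, -0.036, -0.048]), 'grip_force': np.float64(0.0), 'grip_width': np.float64(84.936)}
top [ 337.24418411  -42.43473597 1522.47339711] [[-0.017 -0.989  0.148]
 [-1.     0.014 -0.016]
 [ 0.014 -0.148 -0.989]] 424.3202102916486 255.99060109444693 184.35475988969858
side [ 138.26329305 -771.39069578  910.77294269] [[ 0.865 -0.352  0.358]
 [-0.502 -0.616  0.607]
 [ 0.007 -0.705 -0.71 ]] 390.10756398659254 256.53349130391706 196.16134585400206
```

View pics/top.png

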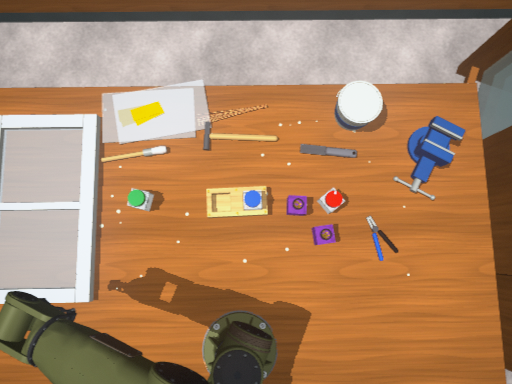

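View pics/side.png

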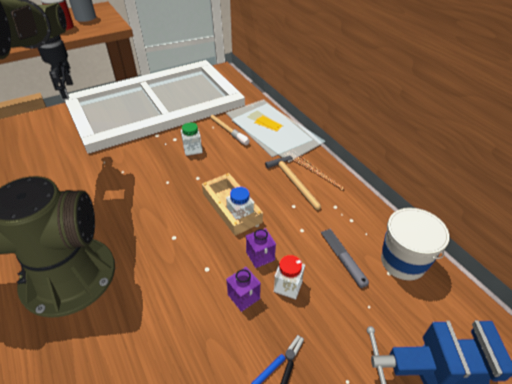

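The top picture shows these candidates:
- **Red-capped jar:** (333,199), which is (290,268) in the side view. This is the target by its description.
- **Not the target:** green cap at (138,198), blue cap at (253,198), and capless purple look-alikes at (298,205) and (324,234).
- **Empty well:** about (223,202), left of the blue jar.

I'll check the red jar in a close wrist view.

Run:
```python
from h import *
c=np.load('top.npy',allow_pickle=True).item();P=cloud(c);hsv=cv2.cvtColor(c['image'],cv2.COLOR_BGR2HSV)
def mask(lo,hi,box):
    m=cv2.inRange(hsv,np.array(lo),np.array(hi));k=np.zeros_like(m);x0,y0,x1,y1=box;k[y0:y1,x0:x1]=m[y0:y1,x0:x1];return k>0
for n,lo,hi,b,z in(('red',(0,180,120),(6,255,255),(318,185,350,215),101),('blue',(105,150,100),(125,255,255),(240,185,268,212),111),('purpA',(130,80,40),(160,255,255),(285,190,310,218),74),('purpB',(130,80,40),(160,255,255),(311,222,340,248),74)):
    m=mask(lo,hi,b);v,u=np.nonzero(m);print(n,m.sum(),plane(c,u.mean(),v.mean(),z).round(1),np.median(P[m],0).round(1))
for u,v in((207,189),(267,187),(268,214),(208,217)): print(plane(c,u,v,45).round(1))
r=plane(c,333,199,101)
bot.move_to([r[0]-60,r[1],330],q(0))
w=cam('wrist');cv2.imwrite('pics/w1.png',w['image']);np.save('w1.npy',w,allow_pickle=True);print(w['e'],w['R'].round(2),bot.read_state()['clock'])
```

```text
red 198 [ 497.  -326.4  101. ] [ 496.6 -325.4  101.4]
blue 192 [501.7 -51.4 111. ] [502.5 -51.1 110.3]
purpA 322 [ 480.4 -203.2   74. ] [ 480.6 -203.3   73.6]
purpB 320 [ 379.1 -291.2   74. ] [ 380.2 -287.2   74.3]
[544.7 106.   45. ]
[ 548.7 -104.8   45. ]
[ 453.6 -106.3   45. ]
[446.4 102.5  45. ]
[ 513.39222424 -324.28536137  453.48837605] [[ 0.   -0.95 -0.3 ]
 [-1.   -0.    0.  ]
 [-0.    0.3  -0.95]] 3.25
```

View pics/w1.png

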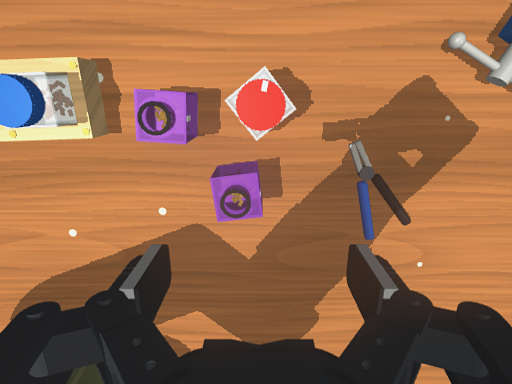

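The wrist view shows the red cap at (261,104), its dab at (264,86), and the clear jar turned about 45°. That matches the description, and both purple jars are clear of it. Next I'll measure the well from the same tool attitude.

Run:
```python
from h import *
w=np.load('w1.npy',allow_pickle=True).item()
hsv=cv2.cvtColor(w['image'],cv2.COLOR_BGR2HSV)
m=cv2.inRange(hsv,(0,180,120),(6,255,255));m[:, :220]=0;m[:,305:]=0;m[:60]=0;m[145:]=0
n,l,st,ce=cv2.connectedComponentsWithStats(m);i=1+st[1:,4].argmax()
h=cv2.convexHull(np.argwhere(l==i)[:,::-1].astype(np.int32));(cc,_)=cv2.minEnclosingCircle(h);print('cap',st[i],cc,plane(w,*cc,101))
P=cloud(w);sel=(P[...,2]>96)&(P[...,2]<106)&(l==i);print(np.median(P[sel],0))
# jar shoulder corners
for u,v in((265,67),(299,106),(257,139),(226,100),(264,86)): print((u,v),plane(w,u,v,74 if u!=264 or v!=86 else 101).round(1))
wh=cv2.inRange(hsv,(0,0,200),(180,40,255));v,u=np.nonzero(wh[70:115,235:290]);print('dab px',u.mean()+235,v.mean()+70,len(u))
big=cv2.resize(w['image'][50:160,200:330],None,fx=4,fy=4)
bot.move_to([530,54,330],q(0))
w=cam('wrist');np.save('w2.npy',w,allow_pickle=True)
cv2.imwrite('pics/w2.png',np.hstack([cv2.resize(w['image'],(400,300)),cv2.resize(big,(390,300))]))
P=cloud(w);z=P[...,2]
m=((abs(z-45)<5)&(abs(P[...,0]-500)<90)&(abs(P[...,1])<130)).astype(np.uint8)
n,l,st,ce=cv2.connectedComponentsWithStats(m);i=1+st[1:,4].argmax();pts=P[l==i][:,:2]
print(len(pts),cv2.minAreaRect(cv2.convexHull(pts.astype(np.float32))))
m=(l==i).astype(np.uint8)
cs,hi=cv2.findContours(m,cv2.RETR_CCOMP,cv2.CHAIN_APPROX_NONE)
for c,h in zip(cs,hi[0]):
    if h[3]>=0 and cv2.contourArea(c)>800:
        X=np.array([plane(w,*p,45)[:2] for p in c[:,0]],np.float32);print('hole',cv2.minAreaRect(X),cv2.minAreaRect(c))
cv2.imwrite('pics/w2m.png',m*255)
```

```text
cap [ 237   80   48   50 1609] (260.84796142578125, 104.37047576904297) [ 503.16123953 -326.94062579  101.        ]
[ 502.50256397 -328.21509241  101.45976398]
(265, 67) [ 544.2 -331.8   74. ]
(299, 106) [ 500.5 -373.1   74. ]
(257, 139) [ 460.9 -322.5   74. ]
(226, 100) [ 507.4 -285.4   74. ]
(264, 86) [ 522.6 -330.3  101. ]
dab px 264.5132275132275 86.46296296296296 378
5584 ((504.8109436035156, 4.2197723388671875), (100.83914184570312, 210.3721923828125), 2.0076699256896973)
hole ((504.1412353515625, 59.34931945800781), (67.44023895263672, 67.25634002685547), 2.5706281661987305) ((253.9415740966797, 171.94769287109375), (47.48233413696289, 48.59173583984375), 86.8201675415039)
```

View pics/w2.png

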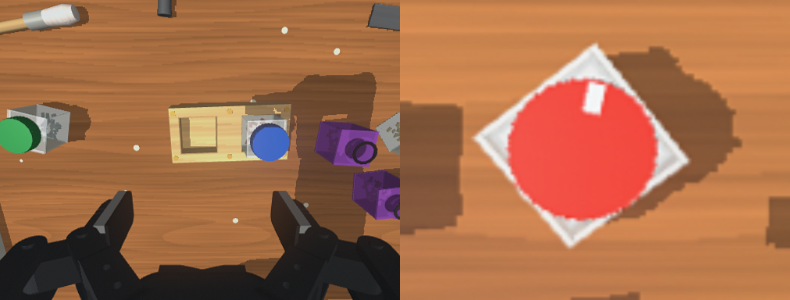

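The crop confirms the red cap with its dab at about -0.18 rad, and the jar walls at 0.69 rad (mod π/2). In the left half the rack sits at about 2.1° with the empty well at about (200,135). I'll grasp at yaw 0.69, so placing lands at 0.037 and the full 2.45 rad turn fits in one grasp.

Run:
```python
from h import *
jx,jy=502.9,-327.5;wx,wy=503.4,59.2
st=lambda:{k:np.round(bot.read_state()[k],2) for k in('clock','ee_pos','ft_force','moment','grip_width','grip_force')}
bot.move_to([jx,jy,190],q(.69))
print(bot.servo_line([jx,jy,98.5],speed=90,until_force=8),st())
print(bot.move_gripper(40,60),st())
bot.servo_line([jx,jy,290],speed=150);print(st())
bot.move_to([wx,wy,290],q(.037));print(st())
bot.servo_line([wx,wy,172],speed=120);print(st(),bot.read_state()['joint_positions'].round(2))
c=cam('wrist');s=cam('side')['image'];t=cam('top')['image']
cv2.imwrite('pics/w3.png',np.hstack([cv2.resize(c['image'],(400,300)),cv2.resize(s[130:280,170:320],(300,300),interpolation=2)]))
```

```text
False {'clock': np.float64(7.42), 'ee_pos': array([ 503.14, -327.67,   99.15]), 'ft_force': array([ 0.18,  0.33, -0.32]), 'moment': array([-0.04,  0.04, -0.01]), 'grip_width': np.float64(85.47), 'grip_force': np.float64(0.0)}
False {'clock': np.float64(7.82), 'ee_pos': array([ 503.05, -327.53,   99.33]), 'ft_force': array([-2.45,  2.66,  6.98]), 'moment': array([ 0.4 ,  0.37, -0.08]), 'grip_width': np.float64(54.93), 'grip_force': np.float64(61.78)}
{'clock': np.float64(9.24), 'ee_pos': array([ 502.71, -327.39,  289.  ]), 'ft_force': array([ 0.14, -1.54, -5.04]), 'moment': array([-0.01,  0.01, -0.01]), 'grip_width': np.float64(54.45), 'grip_force': np.float64(63.88)}
{'clock': np.float64(10.68), 'ee_pos': array([503.59,  58.6 , 289.92]), 'ft_force': array([ 0.65, -0.5 , -3.45]), 'moment': array([0.  , 0.02, 0.01]), 'grip_width': np.float64(54.42), 'grip_force': np.float64(63.86)}
{'clock': np.float64(11.82), 'ee_pos': array([503.75,  59.19, 172.7 ]), 'ft_force': array([-0.15, -0.31, -4.15]), 'moment': array([-0.02, -0.04,  0.01]), 'grip_width': np.float64(54.16), 'grip_force': np.float64(63.86)} [ 0.04  0.29  1.73 -0.    1.12  1.58]
```

View pics/w3.png

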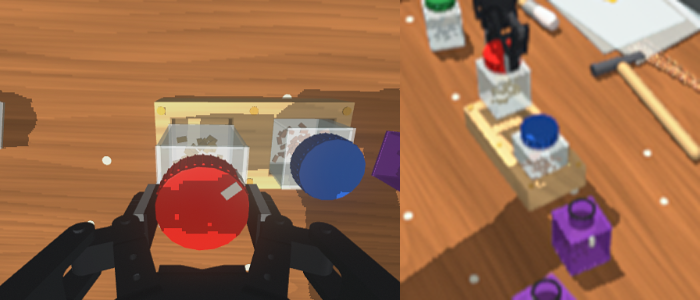

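The jar hangs upright with its sides parallel to the rack, above the well at about (205,115) in the left half. I'll lower it under force guard.

Run:
```python
from h import *
wx,wy=503.4,59.2
st=lambda:{k:np.round(bot.read_state()[k],2) for k in('clock','ee_pos','ft_force','moment','grip_width')}
bot.servo_line([wx,wy,150],speed=80)
def down():
    r=bot.servo_line([wx,wy,107],speed=35,until_force=10);print(r,st());return bot.read_state()['ee_pos'][2]
z=down()
if z>138 : pass
elif z>112: 
    z=down()
c=cam('wrist');s=cam('side')['image']
cv2.imwrite('pics/w4.png',np.hstack([cv2.resize(c['image'],(400,300)),cv2.resize(s[130:280,170:320],(300,300),interpolation=2)]))
```

```text
True {'clock': np.float64(13.47), 'ee_pos': array([503.43,  59.46, 109.25]), 'ft_force': array([-1.25,  1.28,  5.95]), 'moment': array([ 0.14,  0.27, -0.  ]), 'grip_width': np.float64(54.43)}
```

It went straight to the seated height of 109.3 mm. I'll press it home, then unscrew in steps while following the rise by wrist force.

```bash
cat > un.py <<'E'
from h import *
import sys
wx,wy=503.4,59.2
def pr(t=''): s=bot.read_state();print(t,s['clock'].round(2),s['ee_pos'].round(2),s['ft_force'].round(1),'Mz',s['moment'].round(2),s['grip_width'].round(2))
bot.move_gripper(40,85)
print(bot.servo_line([wx,wy,104],speed=20,until_force=18));pr('pressed')
z=bot.read_state()['ee_pos'][2]
zc=z-.3
yaw=.037;N=14
for i in range(N):
    yaw+=2.45/N
    bot.move_to([wx,wy,zc],q(yaw)); bot.dwell(.05)
    F=bot.read_state()['ft_force'][2]; pr(f'{i} {yaw:.2f} zc{zc:.2f}')
    if abs(bot.read_state()['ft_force'][2])>60: print('abort');break
    if F>6: zc+=min(.6,.04*(F-3))
    elif F<-4: zc-=.3
c=cam('wrist');s=cam('side')['image']
cv2.imwrite('pics/w5.png',np.hstack([cv2.resize(c['image'],(400,300)),cv2.resize(s[130:280,170:320],(300,300),interpolation=2)]))
E
python3 un.py
```

```text
TrueTraceback (most recent call last):
  File "un.py", line 6, in <module>
    print(bot.servo_line([wx,wy,104],speed=20,until_force=18));pr('pressed')
                                                               ~~^^^^^^^^^^^
  File "un.py", line 4, in pr
    def pr(t=''): s=bot.read_state();print(t,s['clock'].round(2),s['ee_pos'].round(2),s['ft_force'].round(1),'Mz',s['moment'].round(2),s['grip_width'].round(2))
                                             ^^^^^^^^^^^^^^^^
AttributeError: 'float' object has no attribute 'round'
```

```bash
sed -i "s/^def pr.*/def pr(t=''): s=bot.read_state();print(t,*[np.round(s[k],2) for k in('clock','ee_pos','ft_force','moment','grip_width')])/; /^bot.move_gripper/d; s/^print(bot.servo_line.*/pr('pressed')/; s/^zc=.*/zc=z+.2/" un.py; python3 un.py
```

```text
pressed 13.99 [504.38  59.9  109.16] [-5.87  1.47 13.4 ] [ 0.04  0.81 -0.  ] 53.99
0 0.21 zc109.36 14.33 [503.91  59.31 109.87] [-0.15  1.92  4.96] [ 0.24 -0.02  0.06] 53.53
1 0.39 zc109.36 14.68 [503.97  59.13 109.85] [1.82 1.   5.31] [-0.14 -0.18  0.09] 54.03
2 0.56 zc109.36 15.02 [504.05  59.11 109.91] [1.26 0.24 4.97] [-0.22 -0.25  0.05] 53.77
3 0.74 zc109.36 15.36 [504.11  59.12 109.95] [ 0.94 -0.45  5.3 ] [-0.18 -0.35  0.08] 54.08
4 0.91 zc109.36 15.7 [504.11  59.16 110.06] [-0.29  0.07  7.26] [-0.03 -0.17  0.1 ] 54.03
5 1.09 zc109.53 16.04 [504.09  59.15 110.22] [-0.65 -0.1   6.83] [-0.02 -0.11  0.05] 53.94
6 1.26 zc109.69 16.38 [504.07  59.14 110.38] [-0.98  0.33  7.22] [-0.01 -0.09  0.04] 54.05
7 1.44 zc109.85 16.73 [504.08  59.14 110.54] [-0.17  0.54  7.81] [-0.02 -0.12  0.05] 53.48
8 1.61 zc110.05 17.07 [504.02  59.14 110.64] [ 0.88 -1.11  6.27] [ 0.   -0.11 -0.02] 53.62
9 1.79 zc110.18 17.41 [503.97  59.12 110.71] [0.28 0.19 6.02] [ 0.   -0.11  0.02] 53.99
10 1.96 zc110.30 17.75 [503.95  59.12 110.79] [-0.3  -1.25  6.59] [ 0.01 -0.11  0.01] 53.66
11 2.14 zc110.44 18.09 [503.85  59.17 110.84] [0.78 0.41 5.34] [ 0.1  -0.1   0.02] 54.15
12 2.31 zc110.44 18.43 [503.8   59.17 110.82] [0.2  0.34 6.11] [ 0.08 -0.07  0.06] 53.53
13 2.49 zc110.57 18.77 [503.68  59.19 110.82] [0.78 0.8  6.03] [ 0.07 -0.07  0.03] 54.18
```

View pics/w5.png

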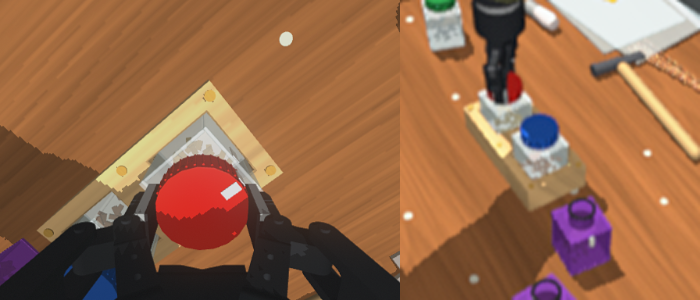

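The dab sits at the same place in the gripper as before, (231,190), so the cap turned with the fingers. The jar's corner at (205,115) still lies in the rack's corner, so the jar did not turn. Now I'll lift gently, watching for thread catch.

Run:
```python
from h import *
def pr(t=''): s=bot.read_state();print(t,*[np.round(s[k],2) for k in('clock','ee_pos','ft_force','moment','grip_width')])
x,y=503.4,59.2
r=bot.servo_line([x,y,116],speed=12,until_force=9);pr(r)
bot.dwell(.2);pr()
if bot.read_state()['ft_force'][2]>-2.5:
    bot.servo_line([x,y,145.7],speed=35);bot.dwell(.4);pr()
c=cam('wrist');s=cam('side')['image'];t=cam('top')['image']
P=cloud(c);np.save('w6.npy',c,allow_pickle=True)
cv2.imwrite('pics/w6.png',np.hstack([cv2.resize(c['image'],(400,300)),cv2.resize(s[130:280,170:320],(300,300),interpolation=2)]))
```

```text
False 19.48 [503.32  59.19 115.91] [ 0.58 -0.29  0.15] [ 0.01 -0.05 -0.02] 53.83
 19.68 [503.33  59.19 115.9 ] [ 0.33  0.01 -0.88] [0.04 0.01 0.03] 53.83
 21.08 [503.4   59.18 145.65] [ 0.45 -0.59 -0.4 ] [ 0.   -0.04  0.  ] 53.89
```

View pics/w6.png

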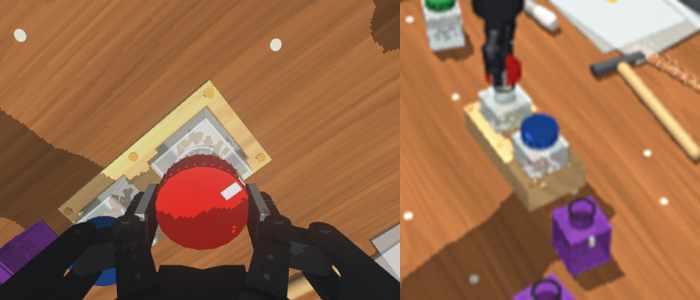

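The cap is off and held level. The wrist carries only the cap's weight, and the jar is still down in its well in both views. By grasp offset the skirt is about 20 mm above the rim, so I'm handing it in.

```bash
python3 -c "
from rig import bot
print(bot.finish_job())"
```

```text
the job is handed in; nothing more can be done
None
```

I handed the job in at about 21 s: the jar is seated in the well, the cap was turned 2.45 rad in one grasp and lifted straight off, and the gripper holds it level about 20 mm above the mouth (estimated from the grasp offset, not measured directly).

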